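# Square the grinding stone to its stop batten

## Robot

A 7-joint arm with a two-finger parallel gripper is mounted at the origin on the work surface. World frame = base frame: x ahead of the robot, y to its left, z up, the work surface at z = 0. Lengths are in mm, angles in degrees, forces in N, time in s.
With the tool pointing down it reaches from about 350 to 900 mm from the base axis. Payload 8.1 kg.
Tool frame: the origin (TCP) lies on the centre line of the jaws, within the pads' length; the fingertips stand 19 mm ahead of it and the grasp point (between the pads) is the TCP; z points along the fingers, y is the direction in which the jaws open and shut (so a half turn about z gives the same grasp; the last joint's range is limited). The gripper opens to 92 mm and grips with 3 to 60 N. Pads are 19 mm wide; open, the fingers measure 130 mm over their backs; the gripper's body (75 mm by 190 mm) begins 47 mm behind the grasp point.
Start: joints at [-75.149, 24.895, 1.432, 90.138, -0.665, 64.973, -4.303], TCP at [221.251, 584.541, 245.742] pointing down, gripper open.
Joint ranges: [-149.89, 149.89], [-25.12, 119.58], [-72.63, 75.52], [4.76, 147.25], [-75.54, 255.54], [6.69, 114.76], [-157.13, 157.13]. Speed limits (degrees/s): [127.2, 127.2, 172.46, 172.46, 180, 180, 180].

## Interface

Orientations are given as [roll, pitch, yaw] about the fixed x, y, z axes, in that order (R = Rz(yaw) Ry(pitch) Rx(roll)).
In Python, from bench import move_ptp, move_linear, set_joints, ungrasp, grab, hold, ik, snapshot, camera_model, Unreachable, close_job, outline_of, current_clock, current_joints, current_joint_velocities, current_tau, current_ee_pos, current_tcp_rot, current_wrist_force, current_moment, current_gripper_width gives the robot as it stands. The module is installed in compiled form; this text tells all that it offers. Calls block until the motion is done:
- move_ptp(position, orientation): joint-space move of the TCP to a pose.
- move_linear(position, rot=None, max_speed=150, contact_N=None): straight line of the TCP; rot=None keeps the orientation; max_speed is the mean speed in mm/s. With contact_N (N) it stops when the force on the tool has changed by that much, and returns True; else False.
- set_joints(angles): joint-space move.
- ungrasp() and grab(): open the fingers fully, or close them until they stop; the grip force is fixed at half the most.
- hold(seconds).
- ik(position, orientation): joint angles nearest the present ones, or None.
- snapshot(name): name is "side" or "top" or "wrist"; returns the picture (420x560x3 uint8, red, green, blue); there is no depth.
- camera_model(name): a dict with "vertical_fov" (degrees; the focal length in pixels is half the picture's height over the tangent of half this angle, whatever the lens; pixels are square), "cx", "cy" (the principal point, pixels), "world_from_camera" (4x4, takes a point from camera to world coordinates). Camera axes: x right, y up, looking along -z (the intrinsics and any distortion apply to the point x, -y, -z); pixel columns grow to the right and rows downward; lengths in mm; the calibration is good to about 2 mm. A picture is of the moment at which its call begins: read the wrist's pose just before it. camera_model takes no time and is no camera call; for the wrist camera it gives the pose at the moment of the call.
A pose or a line that the arm cannot do raises Unreachable and nothing moves.
- close_job(): hands the job in, once; it reports no verdict.
Trained networks look in the newest picture that a camera, given by its name, has taken for a name from the list of things; names that differ only in an ending like _2 or _b are one class to them, and where a whole thing is asked for, a point or a joint stands for the part that bears it (a point fixed in the world has none). Each returns a list of dicts, best first, with "conf" (0 to 1); they miss things now and then, are a little off and sometimes report something else, mostly with a low value. They report only what shows in the picture. A call takes as long as a camera call. They do not tell look-alikes from the thing itself.
- outline_of(name, camera): "region" (420x560 bool, what is visible of it) and "box" ([left, top, right, bottom] in pixels, round what is visible of it).
Readings, each from a call of its own:
- current_clock(): time.
- current_joints(): joint angles.
- current_joint_velocities(): joint speeds.
- current_tau(): joint torques, N m.
- current_ee_pos(): TCP position.
- current_tcp_rot(): TCP orientation.
- current_wrist_force(): force on the tool from outside, world axes, zero at the start.
- current_moment(): the same for the moment, N m.
- current_gripper_width(): finger opening in mm.
Only numpy, scipy, OpenCV 4.12 (cv2) and the standard library are available. Lean on these libraries where they do the work, as an engineer would, in place of code of your own. Each camera call takes 0.05 s, during which the arm holds its last target. There are 200 camera calls.

## Task

Walk the heavy stone grinding slab round on the counter, pushing on its corners with the fingers, until one of its two long sides squarely faces the wooden stop batten with at least a finger's width still clear between them; no corner may knock the batten on the way. Then push it straight home so that this long side sits flush against the batten's near side, wholly within the batten's length, and leave it there. Only push it: never lift, tip or carry it, and leave the glasses, bottle, jar, dish and hand stone where they stand.

Things in the scene. Friction and masses are not known exactly. Their poses are not given: they have to be found in the camera images.
- slab: heavy dark-grey stone slab loose on the counter, 100 mm (its x) by 150 mm (its y, the long way) by 50 mm high, about 1.5 kg; shallow paler trough 8 mm deep in its top. Origin at the centre of its underside, z up. Its long sides (facing +x and -x) are alike; either may face the batten. Slides with dry friction (pushes of about 5 to 20 N, varying) and stops when no longer pushed
- batten: wooden stop batten fixed to the counter beyond the slab: 320 mm long (its y), 30 mm thick, 30 mm high. Origin at the foot of the middle of its near face (towards robot and slab); x level, pointing into the wood, away from the slab; the wood fills x 0 to 30 mm, y -160 to 160 mm. With a long side flush, the slab's origin is at x = -50 mm in this frame
- muller: dark hand grinding stone, pear-shaped, 56 mm across and 90 mm high, to one side of the slab; origin at the centre of its underside; leave alone
- dish: small white ceramic bowl 90 mm across and 30 mm high, to one side of the slab; origin at the centre of its underside; leave alone
- tumbler_a: upturned drinking glass with a blue dot, 68 mm across and 95 mm high, to one side of the slab; origin at the centre of its underside; leave alone
- tumbler_b: upturned drinking glass with a red dot, 68 mm across and 95 mm high, to one side of the slab; origin at the centre of its underside; leave alone
- sauce: red sauce bottle with a green cap, 54 mm across and 150 mm high, to one side of the slab; origin at the centre of its underside; leave alone
- salt: clear salt jar with a yellow cap, 60 mm across and 70 mm high, to one side of the slab; origin at the centre of its underside; leave alone
Not all that is in view belongs to the job. What is shaped like the slab but pink or purple is not meant.

How it is judged:
By the outcome, as a careful person would: the job done as asked, in the order asked, and still so for the second after the job is handed in, with the robot touching nothing.
It also fails if it takes over 72 s, if anything falls off the work surface, if the arm or the gripper's body presses on something with over 40 N, if the wrist force passes 120 N, or if a joint passes its speed limit or range.

## Working session

There is one attempt and no reset: what is moved stays moved. The work goes in short steps, each a Python script; the robot and the scene stay as the last script left them, time stands still between calls to the robot, and variables do not carry over. Pictures are saved under pics/ and viewed, about 8 in all and at most 12, crops included, and the job is handed in when it is done.

```bash
mkdir -p pics; ls; python3 - <<'E'
from bench import *
import cv2,numpy as np
print(current_clock())
for c in ("top","side"):
    im=snapshot(c); cv2.imwrite(f"pics/{c}0.png",im[:,:,::-1])
    m=camera_model(c); print(c,{k:(np.round(v,3).tolist() if k=='world_from_camera' else v) for k,v in m.items()})
    for n in ("slab","batten","muller","dish","tumbler_a","sauce","salt"):
        for d in outline_of(n,c)[:3]: print(n,round(d['conf'],2),d['box'],int(d['region'].sum()))
print(current_tcp_rot(),current_gripper_width(),current_clock())
E
```

```text
pics
0.0
top {'vertical_fov': 50.62182219773793, 'cx': 284.76365686911583, 'cy': 206.13667435387347, 'world_from_camera': [[-0.007, 0.985, -0.171, 346.752], [-1.0, -0.006, 0.008, -5.74], [0.006, 0.171, 0.985, 1100.224], [0.0, 0.0, 0.0, 1.0]]}
slab 0.93 [233.4, 167.5, 295.0, 237.2] 2630
slab 0.93 [320.3, 266.1, 379.6, 337.8] 2872
slab 0.73 [177.8, 252.4, 256.1, 325.7] 2988
muller 0.94 [412.9, 249.2, 440.0, 270.4] 494
muller 0.6 [122.7, 242.1, 164.1, 270.0] 857
dish 0.63 [120.5, 190.2, 156.5, 222.7] 1021
dish 0.17 [394.6, 130.0, 425.7, 162.5] 725
tumbler_a 0.98 [119.7, 241.5, 160.0, 272.3] 907
tumbler_a 0.94 [406.3, 180.9, 443.4, 212.2] 816
sauce 0.81 [395.3, 130.5, 427.8, 160.8] 731
salt 0.62 [126.2, 136.8, 155.5, 166.8] 633
side {'vertical_fov': 51.34670911968303, 'cx': 286.9833883504646, 'cy': 211.87497672129481, 'world_from_camera': [[0.801, 0.421, -0.425, 140.774], [-0.598, 0.582, -0.551, -528.278], [0.015, 0.696, 0.718, 727.21], [0.0, 0.0, 0.0, 1.0]]}
slab 0.96 [140.1, 187.3, 195.8, 251.9] 3250
slab 0.91 [240.0, 171.6, 307.4, 243.4] 3031
slab 0.8 [301.3, 244.6, 372.3, 328.8] 4467
batten 0.84 [304.4, 138.6, 400.9, 224.7] 1849
muller 0.81 [325.3, 352.7, 360.6, 403.2] 1218
dish 0.73 [185.9, 132.5, 221.6, 151.7] 664
tumbler_a 0.95 [384.0, 301.3, 433.5, 358.3] 2107
tumbler_a 0.67 [150.1, 131.8, 184.8, 176.2] 1134
tumbler_a 0.44 [305.7, 139.6, 401.8, 226.8] 2019
sauce 0.75 [422.5, 241.1, 464.2, 300.4] 1642
salt 0.97 [236.7, 109.2, 259.2, 139.1] 608
[ 1.79995739e+02 -1.84184307e-05  1.59264273e+02] 91.58616395830413 0.8
```

View pics/top0.png

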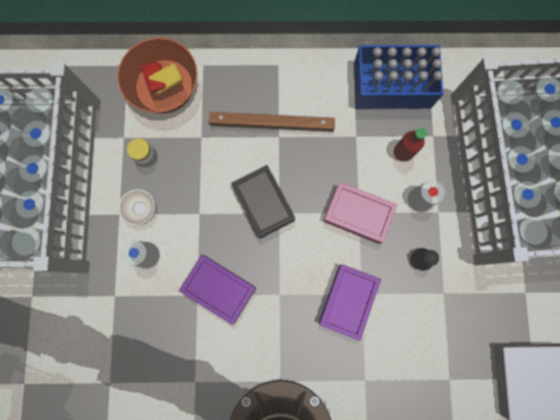

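View pics/side0.png

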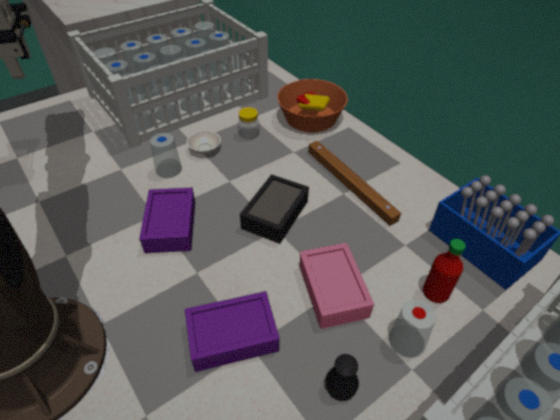

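The top view shows the dark slab at about (264,202), turned relative to the batten at (272,121). The pink and purple slabs are decoys, and the batten is tilted slightly. Next I'll fit both poses by matching silhouettes in the two cameras.

```bash
cat > h.py <<'E'
from bench import *
import cv2,numpy as np
from scipy.optimize import minimize, least_squares
def proj(m,P):
    W=np.array(m["world_from_camera"]); p=(np.asarray(P,float)-W[:3,3])@W[:3,:3]
    f=210/np.tan(np.radians(m["vertical_fov"]/2))
    return np.c_[m["cx"]+f*p[:,0]/-p[:,2], m["cy"]+f*p[:,1]/p[:,2]]
def box(pose,x0,x1,y0,y1,h):
    x,y,a=pose; a=np.radians(a); R=np.array([[np.cos(a),-np.sin(a)],[np.sin(a),np.cos(a)]])
    q=np.array([[x0,y0],[x1,y0],[x1,y1],[x0,y1]])@R.T+[x,y]
    return np.vstack([np.c_[q,[0]*4],np.c_[q,[h]*4]])
SL=(-50,50,-75,75,50); BA=(0,30,-160,160,30)
def back(m,uv,z):
    W=np.array(m["world_from_camera"]); f=210/np.tan(np.radians(m["vertical_fov"]/2))
    d=W[:3,:3]@np.array([(uv[0]-m["cx"])/f,-(uv[1]-m["cy"])/f,-1]); t=(z-W[2,3])/d[2]; return W[:3,3]+t*d
def rast(m,pose,dims,S=4):
    h=cv2.convexHull((proj(m,box(pose,*dims))*S+S/2).astype(np.float32)).astype(np.int32)
    I=np.zeros((420*S,560*S),np.uint8); cv2.fillConvexPoly(I,h,255)
    return cv2.resize(I,(560,420),interpolation=cv2.INTER_AREA)/255.
def fit(masks,p0,dims):
    def cost(p):
        c=0
        for m,M in masks:
            r=rast(m,p,dims); c+=np.abs(r-M).sum()/M.sum()
        return c
    best=None
    for da in (-8,0,8):
        s=np.array([p0[0],p0[1],p0[2]+da],float)
        r=minimize(cost,s,method="Nelder-Mead",options=dict(initial_simplex=[s,s+[12,0,0],s+[0,12,0],s+[0,0,6]],xatol=.1,fatol=1e-4))
        if best is None or r.fun<best.fun: best=r
    return best.x,best.fun/len(masks)
def slabmask(im,roi):
    hsv=cv2.cvtColor(im,cv2.COLOR_RGB2HSV); M=((hsv[...,2]<95)).astype(np.uint8)
    return M
E
python3 - <<'E'
from h import *
res={}
ov={}
for c,bs,bb in (("top",(228,162,300,242),(205,108,340,135)),("side",(234,170,314,246),(302,136,405,226))):
    im=cv2.imread(f"pics/{c}0.png"); hsv=cv2.cvtColor(im,cv2.COLOR_BGR2HSV); m=camera_model(c)
    def roi(M,b):
        Z=np.zeros((420,560),np.uint8); Z[b[1]:b[3],b[0]:b[2]]=M[b[1]:b[3],b[0]:b[2]]
        n,l,s,_=cv2.connectedComponentsWithStats(Z); k=1+np.argmax(s[1:,4])
        Z=(l==k).astype(np.uint8); cs,_=cv2.findContours(Z,0,2); cv2.drawContours(Z,cs,-1,1,-1); return Z.astype(float)
    S=roi((hsv[...,2]<92).astype(np.uint8),bs); B=roi(((hsv[...,1]>90)&(hsv[...,0]<25)).astype(np.uint8),bb)
    res[c]=(m,S,B); ov[c]=im; print(c,S.sum(),B.sum())
m=res["top"][0]
print("rough slab",back(m,(264,202),50),"batten ends",back(m,(209,119),30),back(m,(335,124),30))
b=back(m,(272,127),30)
for cs in (["top"],["side"],["top","side"]):
    ps,fs=fit([(res[c][0],res[c][1]) for c in cs],(*back(m,(264,202),40)[:2],25),SL)
    pb,fb=fit([(res[c][0],res[c][2]) for c in cs],(*b[:2],-2),BA)
    print(cs,ps.round(1),round(fs,3),pb.round(1),round(fb,3))
np.save("p.npy",[ps,pb])
o=[]
for c,r in (("top",(200,90,345,250)),("side",(230,125,410,255))):
    im=cv2.resize(ov[c],None,fx=4,fy=4,interpolation=cv2.INTER_CUBIC)
    for p,d in ((ps,SL),(pb,BA)):
        q=proj(res[c][0],box(p,*d))*4+2
        for k in (q[:4],q[4:]): cv2.polylines(im,[k.astype(np.int32)],True,(0,255,0),1)
    x0,y0,x1,y1=r; im=im[y0*4:y1*4,x0*4:x1*4]; o.append(cv2.resize(im,(int(im.shape[1]*500/im.shape[0]) if c=="top" else 345,500)) if c=="top" else cv2.resize(im,(345,249)))
H=500; o[1]=cv2.copyMakeBorder(o[1],0,H-o[1].shape[0],0,0,cv2.BORDER_CONSTANT)
cv2.imwrite("pics/ov.png",np.hstack(o)[:, :800])
for n,cc in dict(sauce=(406,152),red=(430,200),muller=(423,262),salt=(141,155),dish=(138,207),blue=(137,258),pink=(360,212),pur1=(218,290),pur2=(350,302)).items(): print(n,back(m,cc,20).round())
E
```

```text
top 2511.0 1325.0
side 3078.0 1736.0
rough slab [539.66115219  36.0938246   50.        ] batten ends [757.64978679 176.1727097   30.        ] [ 742.85423642 -142.487376     30.        ]
['top'] [543.7  40.4 -64.4] 0.063 [742.3  16.6  -4.3] 0.466
['side'] [538.5  38.1  57.5] 0.364 [740.1  20.5  -4.3] 0.164
['top', 'side'] [542.2  39.4 117.5] 0.063 [740.3  21.5  -3.8] 0.322
sauce [ 671. -321.   20.]
red [ 548. -374.   20.]
muller [ 395. -348.   20.]
salt [667. 347.  20.]
dish [535. 348.  20.]
blue [410. 344.  20.]
pink [ 519. -199.   20.]
pur1 [332. 147.  20.]
pur2 [ 302. -168.   20.]
```

View pics/ov.png

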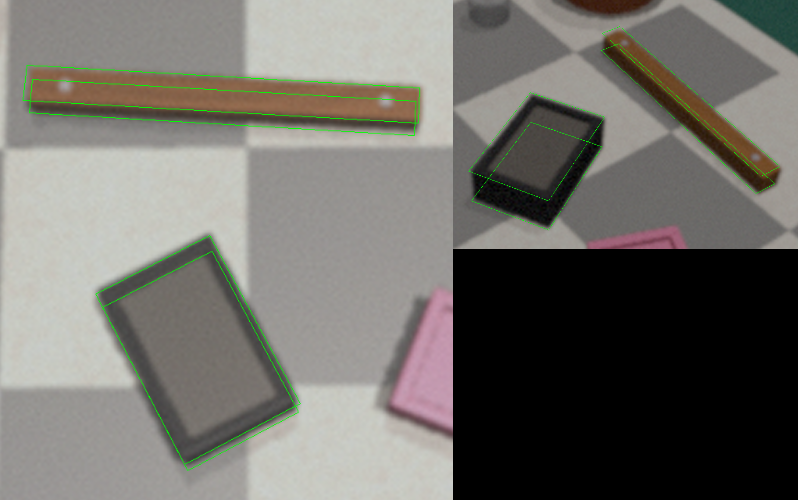

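```bash
python3 - <<'E'
from h import *
move_ptp([470,50,330],[180,0,117]); grab()
print(current_joints(),current_clock())
m=camera_model("wrist"); im=snapshot("wrist"); cv2.imwrite("pics/w1.png",im[:,:,::-1]); np.save("w1.npy",m,allow_pickle=True)
print({k:np.round(v,3).tolist() for k,v in m.items()}, current_gripper_width())
ps,pb=np.load("p.npy"); print(proj(m,box(ps,*SL)).round(),proj(m,box(pb,*BA)).round())
im=snapshot("top"); cv2.imwrite("pics/t1.png",im[:,:,::-1])
E
```

```text
[-43.25677321   6.20624305  34.70711974 104.89775971  -3.75488555
  70.03406361  19.57633424] 4.375
{'vertical_fov': 71.546, 'cx': 281.894, 'cy': 206.686, 'world_from_camera': [[0.891, -0.437, -0.121, 437.306], [0.454, 0.859, 0.237, 115.044], [0.0, -0.267, 0.964, 467.626], [0.0, 0.0, 0.0, 1.0]]} 0.7869453908900489
[[361. 226.]
 [365. 168.]
 [272. 168.]
 [273. 227.]
 [370. 237.]
 [375. 172.]
 [270. 173.]
 [272. 238.]] [[360. 324.]
 [373. 331.]
 [486. 189.]
 [472. 179.]
 [364. 335.]
 [378. 343.]
 [500. 193.]
 [485. 183.]]
```

View pics/w1.png

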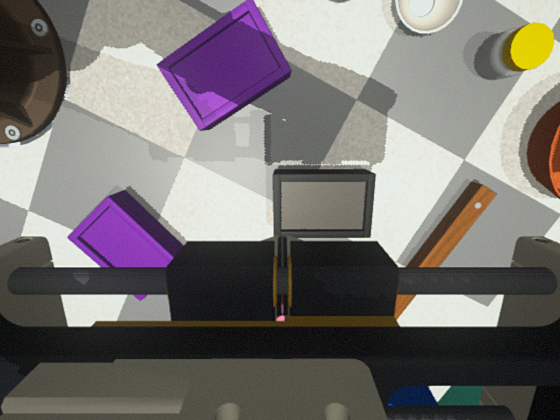

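```bash
python3 - <<'E'
from h import *
ps,pb=np.load("p.npy"); m=np.load("w1.npy",allow_pickle=True).item()
im=cv2.imread("pics/w1.png"); t=cv2.imread("pics/top0.png"); mt=camera_model("top")
def z(im,m,r,s):
    x0,y0,x1,y1=r; c=cv2.resize(im[y0:y1,x0:x1],None,fx=s,fy=s,interpolation=cv2.INTER_CUBIC)
    for p,d in ((ps,SL),(pb,BA)):
        q=(proj(m,box(p,*d))-[x0,y0])*s+s/2
        cv2.polylines(c,[q[4:].astype(np.int32)],True,(0,255,0),1)
    for k in range(0,x1-x0,10): cv2.line(c,(k*s,0),(k*s,6 if k%50 else 14),(0,0,255),1)
    for k in range(0,y1-y0,10): cv2.line(c,(0,k*s),(6 if k%50 else 14,k*s),(0,0,255),1)
    return c
a=z(im,m,(260,150,400,250),4); b=z(t,mt,(200,100,340,150),4)
cv2.imwrite("pics/z1.png",np.vstack([a[:, :560],b[:, :560]]))
E
```

```text
(no output)
```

View pics/z1.png

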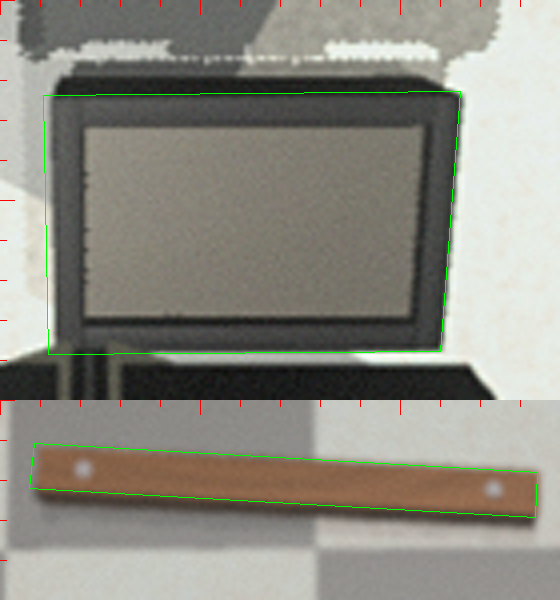

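The wrist view confirms the slab's yaw and position to a few mm. The batten's yaw is nearer -3°. I'll push the near-left corner round in an arc, with the fingers closed.

```bash
cat >> h.py <<'E'
def frame(a):
    a=np.radians(a); return np.array([np.cos(a),np.sin(a)]),np.array([-np.sin(a),np.cos(a)])
def arc(c,a0,a1,d=52,off=60,z=30,step=5,speed=60):
    """rotate slab (centre c) from a0 to a1 about COR at +d2 on its y axis, pushing its -x face at y=-d"""
    X,Y=frame(a0); cor=np.array(c)+2708/d*Y
    for a in np.r_[np.arange(a0+step,a1,step),a1]:
        X,Y=frame(a); p=cor-(2708/d+d)*Y-off*X
        move_linear([*p,z],[180,0,a+180],max_speed=speed)
        f=current_wrist_force(); print(round(a,1),p.round(),np.round(f,1))
        if np.linalg.norm(f)>60: print("STOP"); break
    return cor-2708/d*Y
E
python3 - <<'E'
from h import *
c=np.array([542.,39.]); a=-62.5; X,Y=frame(a)
p=c-52*Y-100*X; R=[180,0,a+180]
move_ptp([*p,120],R); move_linear([*p,30]); print(p,current_wrist_force())
q=c-52*Y-50*X
print("contact",move_linear([*q,30],max_speed=40,contact_N=3)); e=np.array(current_ee_pos()); off=-(e[:2]-c)@X
print(e,off,current_wrist_force())
off=min(max(off,55),68)
c1=arc(c,a,-30,off=off); print("pred c",c1)
e=np.array(current_ee_pos()); X,Y=frame(-30); b=e[:2]-30*X
move_linear([*b,30]); move_linear([*b,300],max_speed=250)
m=camera_model("wrist"); im=snapshot("wrist"); cv2.imwrite("pics/w2.png",im[:,:,::-1]); np.save("w2.npy",m,allow_pickle=True)
print(proj(m,box((*c1,-30),*SL))[4:].round(),proj(m,box((738.5,18,-3),*BA))[4:].round(),current_clock())
E
```

```text
[449.70057535 103.69015543] [ 0.05190002 -0.41522669  0.83019522]
contact True
[468.05824766  67.41036307  29.77532835] 59.34280141868195 [ 0.55517966 -0.68941545 -0.59470733]
-57.5 [469.  57.] [-1.  -0.5  0.3]
-52.5 [469.  47.] [-3.2  1.4  0.7]
-47.5 [471.  36.] [-5.5  1.1  1.9]
-42.5 [474.  26.] [-5.4  0.7  1.6]
-37.5 [478.  17.] [-4.9  1.2  2.2]
-32.5 [482.   7.] [-4.3 -0.8  0.6]
-30.0 [485.   3.] [-5.9  0.7  1.4]
pred c [562.15433339  17.94650868]
[[266. 211.]
 [267. 276.]
 [368. 276.]
 [374. 211.]] [[281. 363.]
 [289. 376.]
 [469. 302.]
 [463. 287.]] 10.8833
```

View pics/w2.png

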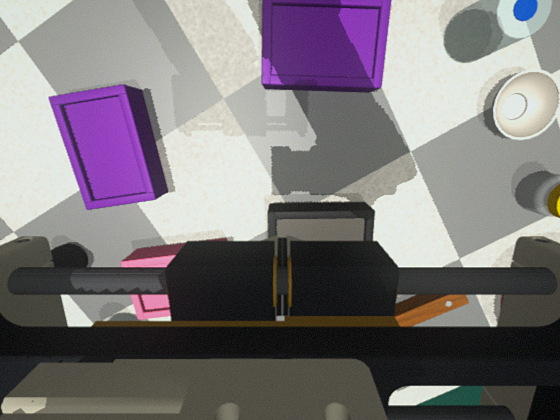

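```bash
python3 - <<'E'
from h import *
c=np.array([562.,18.]); X,Y=frame(-30)
p=c-52*Y-85*X
move_linear([*p,120],[180,0,150],max_speed=250); move_linear([*p,30])
q=c-52*Y-52*X
print("contact",move_linear([*q,30],max_speed=40,contact_N=3)); e=np.array(current_ee_pos()); off=-(e[:2]-c)@X
print(e,off); off=min(max(off,55),66)
c1=arc(c,-30,-3,off=off); print("pred c",c1)
e=np.array(current_ee_pos()); X,Y=frame(-3); b=e[:2]-30*X
move_linear([*b,30]); move_linear([b[0],b[1],200],max_speed=250)
move_ptp([380,150,330],[180,0,177])
np.save("c1.npy",[*c1,-3])
for n in ("wrist","top","side"):
    m=camera_model(n); im=snapshot(n); cv2.imwrite(f"pics/{n}3.png",im[:,:,::-1]); np.save(f"{n}3.npy",m,allow_pickle=True)
print(current_clock())
s=cv2.imread("pics/top3.png")[95:265,190:350]; t=cv2.imread("pics/side3.png")[110:270,220:420]
s=cv2.resize(s,(560,595),interpolation=cv2.INTER_CUBIC); cv2.imwrite("pics/ts3.png",s)
E
```

```text
contact True
[483.70836056   2.90167528  29.87851259] 60.253386296010916
-25 [489.  -6.] [-2.9 -0.7 -0.8]
-20 [496. -14.] [-5.1 -1.7 -0.8]
-15 [503. -22.] [-4.9 -3.  -0.6]
-10 [511. -29.] [-4.  -1.9 -1.5]
-5 [519. -35.] [-4.7 -2.  -1.7]
-3 [522. -38.] [-7.6 -1.6  0.3]
pred c [585.31296597  11.09438487]
17.3417
```

View pics/ts3.png

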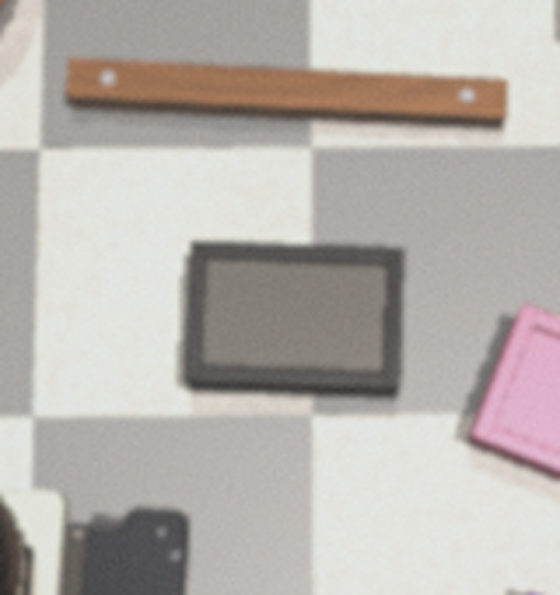

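Slab and batten both show clearly and look nearly parallel. I'll measure the edge angles to subpixel accuracy.

```bash
python3 - <<'E'
from h import *
im=cv2.imread("pics/top3.png").astype(float); m=np.load("top3.npy",allow_pickle=True).item()
g=im.sum(2)/3; sat=cv2.GaussianBlur(im[...,2]-im[...,0],(3,3),0); g=cv2.GaussianBlur(g,(3,3),0)
def edge(ch,cols,r0,r1,sign,z):
    P=[]
    for c in cols:
        d=sign*np.diff(ch[r0:r1,c]); k=int(np.argmax(d))
        if 0<k<len(d)-1:
            a,b,e=d[k-1:k+2]; k+= .5*(a-e)/(a-2*b+e)
        P.append(back(m,(c,r0+k+.5),z)[:2])
    P=np.array(P); 
    for _ in range(3):
        f=np.polyfit(P[:,1],P[:,0],1); r=P[:,0]-np.polyval(f,P[:,1]); k=abs(r)<max(2.5*r.std(),.5); P=P[k]
    return -np.degrees(np.arctan(f[0])),np.polyval(f,P[:,1].mean()),P[:,1].mean(),r.std(),len(P),P[:,1].min(),P[:,1].max()
pr=lambda n,e:print(n,np.round(e,2))
pr("bat far z30",edge(sat,range(214,332),103,122,1,30))
pr("bat near top (sat) z30",edge(sat,range(214,332),115,132,-1,30))
pr("slab far top z50",edge(g,range(249,301),158,172,-1,50))
pr("slab near bottom z0",edge(g,range(248,300),198,214,1,0))
for n,r,ch,rows,z in (("slab",None,g,range(170,200),50),):
    L=[];Rr=[]
    for r in rows:
        d=np.diff(ch[r,235:260]); L.append(back(m,(235+np.argmin(d)+.5,r),z)[1]); d=np.diff(ch[r,290:318]); Rr.append(back(m,(290+np.argmax(d)+.5,r),z)[1])
    print("slab y ends",np.median(L),np.median(Rr))
row=sat[120,:]; d=np.diff(row)
print("bat y ends",back(m,(200+np.argmax(np.diff(sat[117,200:225])),117),30)[1],back(m,(325+np.argmin(np.diff(sat[124,325:345])),124),30)[1])
E
```

```text
bat far z30 [-3.4200e+00  7.6901e+02  1.8880e+01  2.4000e-01  1.1500e+02 -1.3280e+02
  1.6394e+02]
bat near top (sat) z30 [-3.2000e+00  7.3989e+02  1.5610e+01  2.8000e-01  1.1800e+02 -1.3207e+02
  1.6335e+02]
slab far top z50 [-2.0200e+00  6.3303e+02  1.0560e+01  3.0000e-01  5.2000e+01 -5.1650e+01
  7.2760e+01]
slab near bottom z0 [-2.4000e+00  5.3519e+02  1.4200e+01  2.5000e-01  5.2000e+01 -4.9870e+01
  7.8280e+01]
slab y ends 90.41467886825731 -61.92690813927618
bat y ends 178.8189531949573 -139.95588483139537
```

```bash
python3 - <<'E'
from h import *
a=-3.3; X,Y=frame(a); b=np.array([739.8,19.]); R=[180,0,a+180]
W=lambda x,y,z:[*(b+x*X+y*Y),z]
c=np.array([584.,14.]); s=(c-b)@X; t=(c-b)@Y; print("slab in batten",s,t)
move_ptp(W(s-90,t,120),R); ungrasp(); move_linear(W(s-90,t,30))
print(move_linear(W(s-50,t,30),max_speed=40,contact_N=3)); e=np.array(current_ee_pos()); print("contact x",(e[:2]-b)@X, s)
for x in np.linspace((e[:2]-b)@X+15,-137,4):
    move_linear(W(x,t,30),max_speed=50); print(round(x,1),np.round(current_wrist_force(),1),np.round(current_moment(),2))
e=np.array(current_ee_pos()); print(((e[:2]-b)@X),current_tcp_rot())
move_linear(W(-165,t,30)); move_linear(W(-165,t,200),max_speed=250)
move_ptp([380,150,330],[180,0,177])
im=snapshot("top"); cv2.imwrite("pics/top4.png",im[:,:,::-1]); np.save("top4.npy",camera_model("top"),allow_pickle=True)
print(current_clock())
cv2.imwrite("pics/ts4.png",cv2.resize(im[95:235,190:350,::-1],(640,560),interpolation=cv2.INTER_CUBIC))
m=camera_model("top"); im=im[...,::-1].astype(float); g=cv2.GaussianBlur(im.sum(2)/3,(3,3),0)
def edge(ch,cols,r0,r1,sign,z):
    P=[]
    for q in cols:
        d=sign*np.diff(ch[r0:r1,q]); k=int(np.argmax(d)); a_,b_,e_=d[max(k-1,0)],d[k],d[min(k+1,len(d)-1)]
        P.append(back(m,(q,r0+k+.5+.5*(a_-e_)/(a_-2*b_+e_)),z)[:2])
    P=np.array(P)
    for _ in range(3):
        f=np.polyfit(P[:,1],P[:,0],1); r=P[:,0]-np.polyval(f,P[:,1]); P=P[abs(r)<max(2.5*r.std(),.5)]
    return -np.degrees(np.arctan(f[0])),np.polyval(f,P[:,1].mean()),P[:,1].mean(),r.std(),len(P)
from_row=proj(m,[W(-20,t,50),W(-120,t,0)]); print(from_row)
r=int(from_row[0,1]); k=int(from_row[0,0])
print("far",np.round(edge(g,range(k-24,k+24),r-6,r+8,-1,50),2))
r=int(from_row[1,1]); print("near",np.round(edge(g,range(k-24,k+24),r-8,r+8,1,0),2))
E
```

```text
slab in batten -155.25383489366772 -13.960184483370721
True
contact x -217.17178840074217 -155.25383489366772
-202.2 [-13.8   1.6   7. ] [0.24 2.53 0.04]
-180.4 [-5.1  0.2 -3.4] [0.09 1.05 0.05]
-158.7 [-4.2 -0.1 -4. ] [ 0.07  1.03 -0.04]
-137.0 [-4.6 -0.  -4.1] [ 0.12  0.99 -0.06]
-138.9495628548933 [-179.96735389   -0.29840798  176.71125044]
25.7917
[[276.14453825 130.60130133]
 [274.28417081 174.75915267]]
far [-3.4100e+00  7.0978e+02  5.5900e+00  2.6000e-01  4.6000e+01]
near [-3.3900e+00  6.1272e+02  8.9000e+00  2.5000e-01  4.8000e+01]
```

View pics/ts4.png

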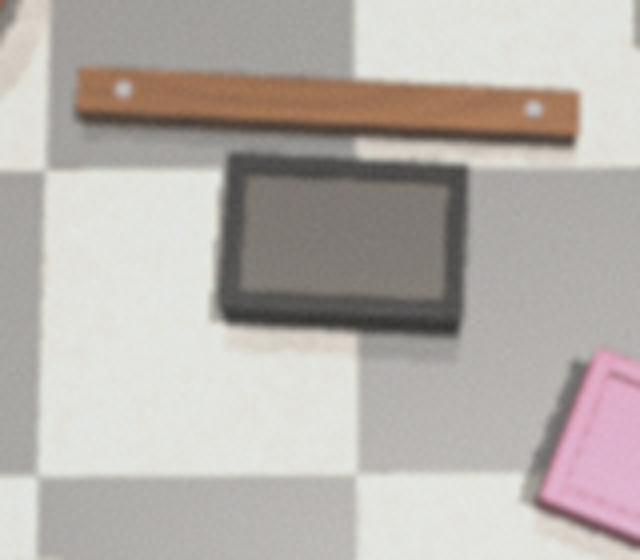

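The slab is square (-3.4° against the batten's -3.3°) with about 28 mm clear. Now I'll push it straight home until it contacts.

```bash
python3 - <<'E'
from h import *
a=-3.3; X,Y=frame(a); b=np.array([739.8,19.]); R=[180,0,a+180]; t=-14.
W=lambda x,z:[*(b+x*X+t*Y),z]
x=lambda:round((np.array(current_ee_pos())[:2]-b)@X,2)
move_ptp(W(-165,120),R); move_linear(W(-165,30)); print(move_linear(W(-130,30),max_speed=40,contact_N=3),x())
move_linear(W(-117,30),max_speed=30); print(x(),current_wrist_force())
for k in range(-115,-94,2):
    h=move_linear(W(k,30),max_speed=20,contact_N=22); f=np.array(current_wrist_force()); print(k,h,x(),f.round(1),np.round(current_moment(),2))
    if h or np.linalg.norm(f)>28: break
move_linear(W(-165,30),max_speed=80); move_linear(W(-165,200),max_speed=250)
move_ptp([380,150,330],[180,0,177])
m=camera_model("top"); im=snapshot("top"); cv2.imwrite("pics/top5.png",im[:,:,::-1]); im2=snapshot("side"); print(current_clock())
A=cv2.resize(im[95:235,190:350,::-1],(400,350),interpolation=cv2.INTER_CUBIC); B=cv2.resize(im2[110:250,250:410,::-1],(400,350),interpolation=cv2.INTER_CUBIC)
cv2.imwrite("pics/ts5.png",np.hstack([A,B]))
g=cv2.GaussianBlur(im.astype(float).sum(2)/3,(3,3),0)
q=proj(m,[W(-100,0)])[0]; P=[]
for c in range(int(q[0])-24,int(q[0])+24):
    r0=int(q[1])-8; d=np.diff(g[r0:r0+16,c]); i=int(np.clip(np.argmax(d),1,13)); u,v,w=d[i-1:i+2]
    P.append(back(m,(c,r0+i+.5+.5*(u-w)/(u-2*v+w)),0)[:2])
P=np.array(P); f=np.polyfit(P[:,1],P[:,0],1); print("near yaw",-np.degrees(np.arctan(f[0])),"x in batten",((P-b)@X).mean())
E
```

```text
True -138.94
-121.45 [-11.89438239   0.19776805   4.29517443]
-115 False -121.5 [-20.6   0.5  14.1] [ 0.27  3.79 -0.04]
-113 False -117.99 [-15.4   0.3   6.7] [0.24 2.72 0.03]
-111 False -116.2 [-15.7   0.8   8.4] [ 0.31  2.98 -0.  ]
-109 False -114.21 [-15.1   1.1   7.2] [ 0.27  2.88 -0.01]
-107 False -112.21 [-15.3   0.2   8.6] [0.29 2.93 0.01]
-105 False -110.22 [-16.2   0.5   9.3] [ 0.26  2.96 -0.04]
-103 False -110.26 [-23.6   1.5  16.2] [ 0.28  4.39 -0.02]
33.9667
near yaw -3.371333822615918 x in batten -97.29678112775554
```

View pics/ts5.png

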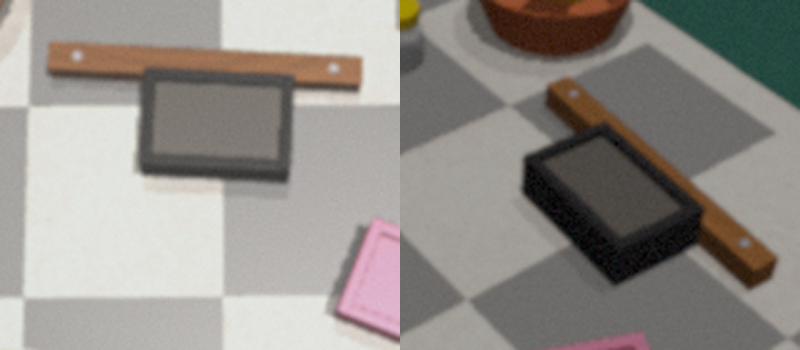

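It stopped near the expected flush position, but at a force I can't clearly tell from sticking. I'll press again, harder, to make sure.

```bash
python3 - <<'E'
from h import *
a=-3.3; X,Y=frame(a); b=np.array([739.8,19.]); R=[180,0,a+180]; t=-14.
W=lambda x,z:[*(b+x*X+t*Y),z]
x=lambda:round((np.array(current_ee_pos())[:2]-b)@X,2)
move_ptp(W(-165,120),R); move_linear(W(-165,30)); print(move_linear(W(-100,30),max_speed=40,contact_N=3),x())
for k in range(-108,-84,2):
    move_linear(W(k,30),max_speed=20); f=np.array(current_wrist_force()); print(k,x(),f.round(1),np.round(current_moment(),2))
    if np.linalg.norm(f)>55: break
print(current_tcp_rot())
move_linear(W(-165,30),max_speed=80); move_linear(W(-165,200),max_speed=250)
move_ptp([380,150,330],[180,0,177])
m=camera_model("top"); im=snapshot("top"); cv2.imwrite("pics/top6.png",im[:,:,::-1]); im2=snapshot("side"); print(current_clock())
cv2.imwrite("pics/ts6.png",np.hstack([cv2.resize(I[y:y+140,u:u+160,::-1],(400,350),interpolation=cv2.INTER_CUBIC) for I,y,u in ((im,95,190),(im2,110,250))]))
g=cv2.GaussianBlur(im.astype(float).sum(2)/3,(3,3),0)
q=proj(m,[W(-100,0)])[0]; P=[]
for c in range(int(q[0])-24,int(q[0])+24):
    r0=int(q[1])-8; d=np.diff(g[r0:r0+16,c]); i=int(np.clip(np.argmax(d),1,13)); u,v,w=d[i-1:i+2]
    P.append(back(m,(c,r0+i+.5+.5*(u-w)/(u-2*v+w)),0)[:2])
P=np.array(P); f=np.polyfit(P[:,1],P[:,0],1); print("near yaw",-np.degrees(np.arctan(f[0])),"x in batten",((P-b)@X).mean())
D=cv2.absdiff(cv2.imread("pics/top0.png"),im[:,:,::-1].copy()).max(2)
for n,(u,v) in dict(sauce=(406,145),red=(430,195),muller=(423,260),salt=(141,153),dish=(138,207),blue=(137,254),pink=(360,212),pur2=(350,302),pur1=(218,290)).items(): print(n,int((D[v-18:v+18,u-18:u+18]>45).sum()))
E
```

```text
True -110.46
-108 -110.14 [-5.4 -0.3  3.5] [0.08 1.27 0.06]
-106 -110.18 [-14.2   1.4  10.2] [0.21 2.69 0.15]
-104 -110.19 [-22.1   1.6  16.8] [0.37 4.04 0.22]
-102 -110.25 [-29.7   2.1  22.8] [0.45 5.37 0.2 ]
-100 -110.26 [-36.1   2.5  29.1] [0.61 6.74 0.17]
-98 -110.31 [-44.3   1.9  34.9] [0.59 8.12 0.27]
[179.90622907  -1.46668839 176.69710877]
41.675
near yaw -3.4570127869106733 x in batten -97.2719140301308
sauce 0
red 0
muller 0
salt 0
dish 1248
blue 1045
pink 0
pur2 0
pur1 624
```

View pics/ts6.png

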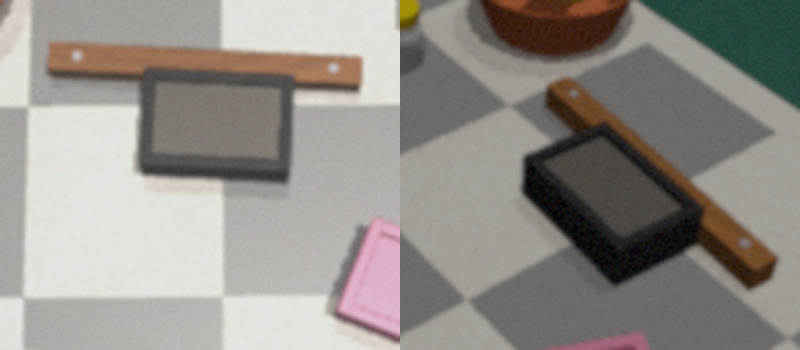

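```bash
python3 - <<'E'
from h import *
im=snapshot("side")[:,:,::-1].copy(); z=cv2.imread("pics/side0.png"); D=cv2.absdiff(z,im).max(2)
for n,b in dict(dish=(186,132,222,152),blue=(150,132,185,176)).items(): print(n,int((D[b[1]:b[3],b[0]:b[2]]>45).sum()))
for n in ("dish","tumbler_a"): print([(round(d['conf'],2),d['box']) for d in outline_of(n,"side")[:2]])
close_job(); print(current_clock())
E
```

```text
dish 0
blue 39
[(0.74, [186.8, 129.4, 219.8, 153.2])]
[(0.85, [151.1, 132.3, 183.1, 178.9])]
the job is handed in; nothing more can be done
the job is handed in; nothing more can be done
```

The slab now sits flush against the batten's near side by one of its long sides. I handed the job in at about 42 s on the robot's clock.

**How it was moved:** I pushed the near-left corner with closed fingers in two arcs of about 30° each. Then I pushed the near long side with both open fingers until the slab stood square with about 28 mm clear, and pushed it straight home from there.

**Last checks:**
- **Square before the final push:** the slab's yaw was -3.4° against -3.2° to -3.4° for the batten.
- **Seated:** the first push home stopped at a force (28 N) that could have been the slab sticking. I pressed again to 44 N sideways (about 56 N in total at the wrist, limit 120 N) and it did not move.
- **Final pose:** yaw read -3.4° to -3.5°, and the slab sits about 14 mm off the batten's middle, well within its length.
- **Disagreement:** the top camera put the slab's near lower edge at x = -97 mm instead of -100 mm in the batten frame. The same 3 mm offset showed before contact, so I took it as camera and shadow bias.
- **Other things:** comparison with the first pictures shows the sauce, salt, red-dot glass, hand stone and dish unmoved. The blue-dot glass had a few changed pixels (39), but the detector boxes it within about 3 pixels of its first place. It and the dish were checked only in the side view, because the arm hid them from the top camera.

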